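# Read the annealing oven with the infrared wand

## Robot

A 6-joint arm with a two-finger parallel gripper is mounted at the origin on the work surface. World frame = base frame: x ahead of the robot, y to its left, z up, the work surface at z = 0. Lengths are in m, angles in rad, forces in N, time in s.
With the tool pointing down it reaches from about 0.2 to 0.875 m from the base axis. Payload 3.4 kg.
Tool frame: the origin (TCP) lies between the finger pads; the fingertips stand 25 mm ahead of it and the grasp point (between the pads) lies 6 mm ahead of it (r.nose_length is the z of the fingertips in the tool frame, in m); z points along the fingers, x is the direction in which the jaws open and shut, and the axes are right-handed (so a half turn about z gives the same grasp; the last joint's range is limited). The gripper opens to 94 mm and grips with 3 to 60 N. Pads are 16 mm wide; open, the fingers measure 119 mm over their backs; the gripper's body (75 mm by 177 mm) begins 78 mm behind the grasp point.
Start: joints at [1.005, 0.276, 1.505, -0, 1.361, -0.121], TCP at [0.247, 0.519, 0.23] pointing down, gripper open.
Joint ranges: [-2.89, 2.89], [-0.75, 2.08], [0.22, 2.7], [-1.18, 4.32], [0.11, 2.71], [-2.7, 2.7]. Speed limits (rad/s): [2.57, 2.57, 3.14, 3.14, 3.14, 3.14].

## Interface

Orientations are given as a unit quaternion [w, x, y, z].
In Python, from plant import r, gripper_to, inverse_kinematics, vision, models, telemetry gives the robot as it stands. Calls block until the motion is done:
- r.move_to(position, orientation): joint-space move of the TCP to a pose.
- r.move_l(position, rot=None, vel=0.15, guard=None): straight line of the TCP; rot=None keeps the orientation; vel is the mean speed in m/s. With guard (N) it stops when the force on the tool has changed by that much, and returns True; else False.
- r.movej(angles): joint-space move.
- gripper_to(opening, f_grip=None): finger opening in m; f_grip is the grip in N (None keeps the last); returns when the fingers have stopped.
- r.hold(seconds).
- inverse_kinematics(position, orientation): joint angles nearest the present ones, or None.
- vision.snapshot(name): name is "scene" or "side" or "wrist"; returns the picture (420x560x3 uint8, red, green, blue); there is no depth.
- vision.get_calibration(name): a dict with "fx", "fy", "cx", "cy" (pixels), "D" ([k1, k2, p1, p2, k3] as OpenCV has them; the pictures are not rectified), "position" and "orientation" of the camera in the world. Camera axes: x right, y down, z forward; pixel columns grow to the right and rows downward; lengths in m; the calibration is good to about 2 mm. A picture is of the moment at which its call begins: read the wrist's pose just before it. get_calibration takes no time and is no camera call; for the wrist camera it gives the pose at the moment of the call.
A pose or a line that the arm cannot do raises r.PlanningError and nothing moves.
- r.sign_off(): hands the job in, once; it reports no verdict.
Trained networks look in the newest picture that a camera, given by its name, has taken for a name from the list of things; names that differ only in an ending like _2 or _b are one class to them, and where a whole thing is asked for, a point or a joint stands for the part that bears it (a point fixed in the world has none). Each returns a list of dicts, best first, with "score" (0 to 1); they miss things now and then, are a little off and sometimes report something else, mostly with a low value. They report only what shows in the picture. A call takes as long as a camera call. They do not tell look-alikes from the thing itself.
- models.boxes_of(thing, camera): "at" ([x, y, z] in m, in world coordinates, good to about 4 mm: the middle of the surface that is visible of it).
- models.regions_of(thing, camera): "pixels" (420x560 bool, what is visible of it).
- models.mark_of(thing, camera): "at" ([x, y, z] in m, in world coordinates, good to about 4 mm: a listed point, or the origin of a listed thing).
Readings, each from a call of its own:
- telemetry.current_t(): time.
- telemetry.current_joints(): joint angles.
- telemetry.current_dq(): joint speeds.
- telemetry.current_joint_efforts(): joint torques, N m.
- telemetry.current_ee_pos(): TCP position.
- telemetry.current_tool_rot(): TCP orientation.
- telemetry.current_wrist_force(): force on the tool from outside, world axes, zero at the start.
- telemetry.current_torque(): the same for the moment, N m.
- telemetry.current_opening(): finger opening in m.
Only numpy, scipy, OpenCV 4.12 (cv2) and the standard library are available. Lean on these libraries where they do the work, as an engineer would, in place of code of your own. Each camera call takes 0.05 s, during which the arm holds its last target. There are 200 camera calls.

## Task

Start the small annealing oven by pressing its foot pedal right down to the stop with the gripper and letting it up again. Then take the infrared thermometer wand from its wooden rest and take a reading of the oven: aim it squarely at the centre of the round sight port in the sloped front, lens 80 mm away, hold it steady there for two seconds, and lay the wand back in its rest as it was, nose the same way. Do not touch the oven with the wand, and leave the other things on the bench where they are.

Things in the scene. Friction and masses are not known exactly. Their poses are not given: they have to be found in the camera images.
- pedal (a joint): foot pedal's treadle angle, rad: 0 = up (sprung), 0.26 = down on its stop. Hinge is at the pedal's far end (its +x end); the free end, nearer the robot, goes down. 4 N at the tread point starts it, about 9 N holds it on the stop.
- tread (a point): point to press: on the top of the treadle (aluminium plate 130x70x8 mm with ribbed black rubber), on its centre line, 100 mm from the hinge line, 30 mm short of the free end. About 65 mm above the bench when up and 26 mm lower on the stop; it moves with the treadle.
- pedal_base: fixed dark steel base of the pedal, 160x90x10 mm; origin at the centre of its underside, x runs along the pedal from the free end towards the hinge, which is 55 mm from the origin and 30 mm up.
- wand: infrared thermometer wand, loose, about 0.22 kg: black bar 150 (x) x 30 (y) x 32 (z) mm with, at its +x end, a nose of 36 mm diameter bent 45 degrees down and forward, with a steel end. Origin at the centre of the bar's underside; x towards the nose, z up. Pinch it across the 30 mm width at mid-length, between the rest's two saddles. The small screen is on top at the tail.
- lens (a point): centre of the wand's lens, the end of its nose: at x +112.4, z -24.4 mm in the wand's frame. The sight line leaves it 45 degrees downwards: direction (0.707, 0, -0.707) in the wand's frame.
- spot (a point): the measuring spot, 80 mm beyond the lens along the sight line: at x +169, z -81 mm in the wand's frame.
- rest: fixed light wooden rest of the wand: base 150x90x10 mm with two saddles 45 mm either side of its origin along x, 15 mm thick (75 mm free between them). The saddles' floors are 55 mm above the bench, their cheeks rise to 71 mm and stand 46 mm apart (y). Origin at the centre of the underside; the wand lies along x, its origin 55 mm above the rest's, nose overhanging the +x end.
- oven: fixed annealing oven, grey painted steel, 220 (x) x 150 (y) x 150 (z) mm, its front sloped at 45 degrees, facing up and towards the robot. Origin on the bench below the port's centre; x points from front to back; the body runs from x -60 to +160 mm.
- port (a point): centre of the oven's sight port, a black glass disc of 48 mm in a steel ring of 68 mm, standing 8 mm proud of the middle of the sloped front; 90 mm above the bench. Its outward normal is (-0.707, 0, 0.707) in the oven's frame.
- aim_from (a point): the point 80 mm straight out from the port along its normal, where the lens belongs: x -57, z +147 mm in the oven's frame.
- sanding_block: wooden sanding block 120x50x28 mm; bystander, origin at its underside
- tin: round closed aluminium tin, 90 mm across, 34 mm high; bystander, origin at its underside
- pliers: pliers with red handles, 165 mm long, lying flat, 16 mm high; bystander, origin at its underside
- hammer: hammer lying flat, 240 mm long; bystander, origin at its underside
- mandrel: tapered steel ring mandrel 270 mm long, lying flat, 26 mm high; bystander, origin at its underside
- file: flat steel file with wooden handle, 265 mm long, lying flat; bystander, origin at its underside
- flux_jar: amber glass jar, 70 mm across, 85 mm high; bystander, origin at its underside
- dish: shallow white ceramic dish, 100 mm across, 35 mm high; bystander, origin at its underside
There are look-alikes about, which are no part of the job. There is more than one size of the wand; the job needs the largest.

How it is judged:
On the way, in this order (a step that is already met when the one before it is completed fails the run):
1. the pedal is pressed down to its stop (value of joint pedal above 0.235 rad), for 0.2 s.
2. the pedal is let up, and the wand is aimed squarely at the port from 80 mm (spot within 20 mm of the port's centre, lens within 25 mm of the aiming point) and held steady for 1.2 s (distance between spot and port below 0.02 m and distance between lens and aim_from below 0.025 m and linear speed of wand below 0.02 m/s and angular speed of wand below 0.2 rad/s and value of joint pedal below 0.05 rad), for 1.2 s.
At the end, for the whole second after the job is handed in: The wand lies still in both saddles of its rest, nose to the rest's +x end as at the start (origin within 22 mm lengthways and 12 mm sideways of the rest's middle, 49 to 60 mm above the bench, aligned within 0.2 rad, upright within 0.12 rad), and the pedal is up (below 0.05 rad) (x of wand in the frame of rest between -0.022 and 0.022 m and y of wand in the frame of rest between -0.012 and 0.012 m and z of wand in the frame of rest between 0.049 and 0.06 m and x of lens in the frame of rest above 0.05 m and angle between the x axis of wand and the x axis of rest, either way round below 0.2 rad and angle between wand's own z axis and vertical below 0.12 rad and linear speed of wand below 0.02 m/s and value of joint pedal below 0.05 rad); the robot touches nothing.
It fails at once if the wand touches the oven (contact force between wand and oven above 1 N).
It fails at once if a bystander is moved by more than 30 mm (distance of any of sanding_block, tin, pliers, hammer, mandrel, file, flux_jar, dish from where it was at the start of the episode above 0.03 m).
It also fails if it takes over 64 s, if anything falls off the work surface, if the arm or the gripper's body presses on something with over 40 N, if the wrist force passes 120 N, or if a joint passes its speed limit or range.

## Working session

There is one attempt and no reset: what is moved stays moved. The work goes in short steps, each a Python script; the robot and the scene stay as the last script left them, time stands still between calls to the robot, and variables do not carry over. Pictures are saved under pics/ and viewed, about 8 in all and at most 12, crops included, and the job is handed in when it is done.

```bash
ls; mkdir -p pics; cat > h.py <<'E'
import numpy as np, cv2
from plant import r, gripper_to, inverse_kinematics, vision, models, telemetry
from scipy.spatial.transform import Rotation as R
def snap(n,f=None):
    im=vision.snapshot(n)
    if f: cv2.imwrite(f'pics/{f}.png',im[:,:,::-1])
    return im
def qR(q): return R.from_quat([q[1],q[2],q[3],q[0]])
def Rq(o): q=o.as_quat(); return [q[3],q[0],q[1],q[2]]
E
python3 - <<'E'
from h import *
a=snap('scene'); b=snap('side')
cv2.imwrite('pics/a.png',a[:,:,::-1]); cv2.imwrite('pics/b.png',b[:,:,::-1])
for c in('scene','side'):
    print(c,vision.get_calibration(c))
    for t in('wand','lens','rest','oven','port','pedal_base','tread','sanding_block','tin','pliers','hammer','mandrel','file','flux_jar','dish'):
        print(t,[(np.round(d['at'],3).tolist(),round(d['score'],2)) for d in models.mark_of(t,c)])
print(telemetry.current_t())
E
```

```text
pics
scene {'fx': 410.87763619530614, 'fy': 410.87763619530614, 'cx': 282.4445124121322, 'cy': 202.5537338219245, 'D': array([0.04231, 0.     , 0.     , 0.     , 0.     ]), 'position': array([1.2999922 , 0.23372686, 1.24814144]), 'orientation': array([-0.18298409,  0.57306037,  0.75676861, -0.25577317])}
wand [([0.456, 0.247, 0.055], 0.96), ([0.292, -0.203, 0.012], 0.67), ([0.252, 0.296, 0.009], 0.56)]
lens [([0.234, 0.212, 0.018], 0.73), ([0.56, 0.245, 0.03], 0.57), ([0.351, -0.144, 0.016], 0.47), ([0.383, -0.01, -0.001], 0.47)]
rest [([0.445, 0.251, -0.002], 0.67)]
oven [([0.442, 0.25, 0.001], 0.71), ([0.645, 0.049, 0.003], 0.7)]
port [([0.648, 0.05, 0.093], 0.64)]
pedal_base [([0.49, -0.289, -0.002], 0.64)]
tread []
sanding_block [([0.382, -0.012, 0.002], 0.73), ([0.453, 0.248, 0.058], 0.34)]
tin [([0.52, -0.01, -0.001], 0.86)]
pliers [([0.691, 0.355, 0.001], 0.61)]
hammer [([0.587, -0.526, 0.005], 0.74)]
mandrel [([0.323, -0.488, -0.003], 0.84)]
file [([0.394, 0.469, -0.002], 0.82), ([0.385, -0.011, 0.001], 0.2)]
flux_jar [([0.61, 0.482, 0.001], 0.66)]
dish [([0.687, -0.316, -0.0
[... 410 characters left out ...]
8, 0.013], 0.53)]
lens [([0.568, 0.242, 0.032], 0.77), ([0.236, 0.208, 0.013], 0.5)]
rest [([0.444, 0.246, -0.001], 0.63), ([0.567, 0.242, 0.029], 0.49)]
oven [([0.647, 0.049, -0.002], 0.94)]
port [([0.647, 0.052, 0.089], 0.76), ([0.443, 0.248, -0.0], 0.37)]
pedal_base [([0.492, -0.288, -0.002], 0.84)]
tread [([0.689, -0.313, -0.0], 0.37)]
sanding_block [([0.381, -0.008, -0.004], 0.63)]
tin [([0.521, -0.009, 0.002], 0.89)]
pliers [([0.694, 0.356, 0.004], 0.69)]
hammer [([0.584, -0.527, -0.005], 0.8)]
mandrel [([0.324, -0.482, -0.003], 0.7)]
file [([0.396, 0.467, -0.001], 0.54)]
flux_jar [([0.603, 0.482, 0.005], 0.68)]
dish [([0.688, -0.315, 0.002], 0.85), ([0.489, -0.291, -0.002], 0.31)]
1.6
```

View pics/a.png

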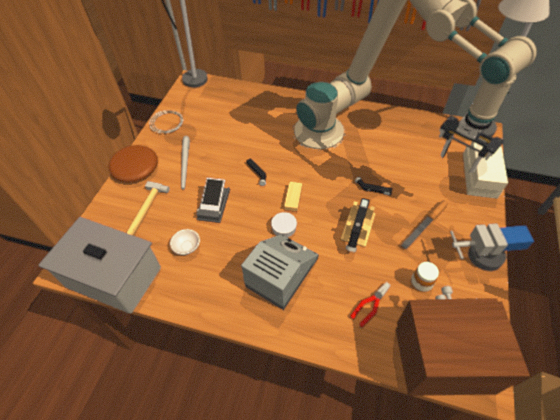

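View pics/b.png

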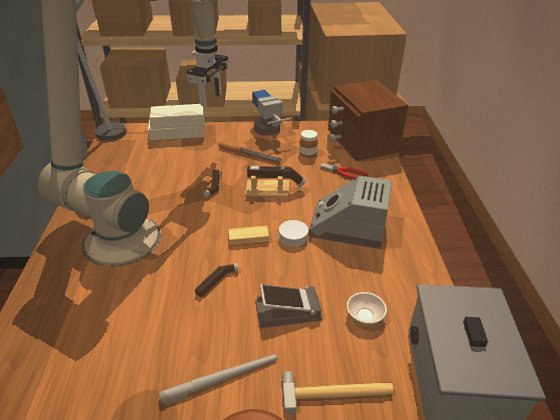

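The candidates for the wand in the scene picture are the loose short one at (257,172), the loose short one at (374,187), and the large one lying on the wooden rest at (358,225). I choose the last. Next I fit outlines of the known shapes to the masks from both cameras to get position and yaw, with a close crop as a check.

```bash
cat > fit.py <<'E'
from h import *
from scipy.optimize import minimize
def box(x0,x1,y,z0,z1): return np.array([[x,s*y/2,z] for x in(x0,x1) for s in(1,-1) for z in(z0,z1)])
t=np.linspace(0,2*np.pi,24,endpoint=False)
prof=np.array([[-60,0],[160,0],[160,150],[71,150],[-60,19]])
body=np.array([[a,s*75,b] for a,b in prof for s in(1,-1)])
n=np.array([-1,0,1])/2**.5; u=np.array([1,0,1])/2**.5; v=np.array([0,1,0])
disc=lambda c,rad,n,u:np.array([c+rad*(np.cos(a)*u+np.sin(a)*v) for a in t])
ring=np.vstack([disc(np.array([0,0,90.]),34,n,u),disc(np.array([0,0,90.])-8*n,34,n,u)])
c,s=np.cos(.26),np.sin(.26)
tr=box(-130,0,70,1,9); tr=np.stack([55+tr[:,0]*c+tr[:,2]*s,tr[:,1],30-tr[:,0]*s+tr[:,2]*c],1)
d=np.array([1,0,-1])/2**.5; L=np.array([112.4,0,-24.4])
M={'oven':[body,ring],'pedal_base':[box(-80,80,90,0,10),tr],
 'wand':[box(-75,75,30,0,32),np.vstack([disc(L,18,d,u),disc(L-55*d,18,d,u)])]}
def world(P,p,z=0):
    return R.from_euler('z',p[2]).apply(P)/1000+[p[0],p[1],z]
def project(X,k):
    Rc=qR(k['orientation']).inv(); 
    tv=-Rc.apply(k['position'])
    K=np.array([[k['fx'],0,k['cx']],[0,k['fy'],k['cy']],[0,0,1]])
    return cv2.projectPoints(np.float64(X),Rc.as_rotvec(),tv,K,np.float64(k['D']))[0][:,0]
def render(parts,p,z,k,S=4):
    m=np.zeros((420*S,560*S),np.uint8)
    for P in parts:
        q=(project(world(P,p,z),k)+.5)*S
        cv2.fillConvexPoly(m,cv2.convexHull(np.int32(np.round(q))),1)
    return cv2.resize(m.astype(np.float32),(560,420),interpolation=cv2.INTER_AREA)
def fit(name,p0,masks,ks,z=0):
    f=lambda q:sum(np.abs(render(M[name],q/[1,1,.1**-1][0:3] if 0 else np.array([q[0],q[1],q[2]*10]),z,ks[c])-masks[c]).sum() for c in masks)
    best=None
    for y in p0[2]:
        o=minimize(f,[p0[0],p0[1],y/10],method='Nelder-Mead',options=dict(initial_simplex=[[p0[0],p0[1],y/10],[p0[0]+.01,p0[1],y/10],[p0[0],p0[1]+.01,y/10],[p0[0],p0[1],y/10+.015]],xatol=1e-4,fatol=1))
        if best is None or o.fun<best.fun: best=o
    return np.array([best.x[0],best.x[1],best.x[2]*10]),best.fun
E
python3 - <<'E'
from fit import *
ks={c:vision.get_calibration(c) for c in('scene','side')}
ims={c:cv2.imread(f'pics/{f}.png') for c,f in(('scene','a'),('side','b'))}
G={'oven':(.647,.05,0),'pedal_base':(.491,-.289,0),'wand':(.455,.249,.055)}
for nm,(x,y,z) in G.items():
    ms={}
    for c in ks:
        rs=models.regions_of(nm,c)
        if nm=='pedal_base': rs+=models.regions_of('pedal',c)
        m=np.zeros((420,560))
        px=project(np.array([[x,y,z+.03]]),ks[c])[0]
        for q in rs:
            ys,xs=np.nonzero(q['pixels'])
            if len(xs) and np.hypot(xs.mean()-px[0],ys.mean()-px[1])<25: m[q['pixels']]=1
        ms[c]=m
    p,e=fit(nm,(x,y,(-.3,-.05,.2)),ms,ks,z)
    print(nm,np.round(p,4),'err',e,'of',[m.sum() for m in ms.values()])
    for c in ks:
        p1,e1=fit(nm,(x,y,(p[2],)),{c:ms[c]},ks,z); print('  ',c,np.round(p1,4),e1)
        for P in M[nm]:
            h=cv2.convexHull(np.int32(np.round(project(world(P,p,z),ks[c]))))
            cv2.polylines(ims[c],[h],True,(0,255,0),1)
A=cv2.resize(ims['scene'][160:310,190:390],None,fx=3,fy=3,interpolation=cv2.INTER_CUBIC)
cv2.imwrite('pics/c.png',A)
cv2.imwrite('pics/d.png',cv2.resize(ims['side'][150:340,220:410],None,fx=3,fy=3,interpolation=cv2.INTER_CUBIC))
E
```

```text
oven [ 0.6412  0.0515 -0.2781] err 324.5 of [np.float64(3570.0), np.float64(4373.0)]
   scene [ 0.6396  0.0505 -0.2834] 104.4375
   side [ 0.6417  0.055  -0.2679] 163.6875
pedal_base [ 0.4895 -0.2889  0.1293] err 276.75 of [np.float64(1021.0), np.float64(2245.0)]
   scene [ 0.4879 -0.2921  0.1203] 73.375
   side [ 0.4897 -0.2865  0.1374] 156.0
wand [ 0.451   0.2498 -0.0699] err 194.375 of [np.float64(473.0), np.float64(639.0)]
   scene [ 0.4493  0.2492 -0.0698] 74.4375
   side [ 0.4503  0.252  -0.0781] 113.0625
```

View pics/c.png

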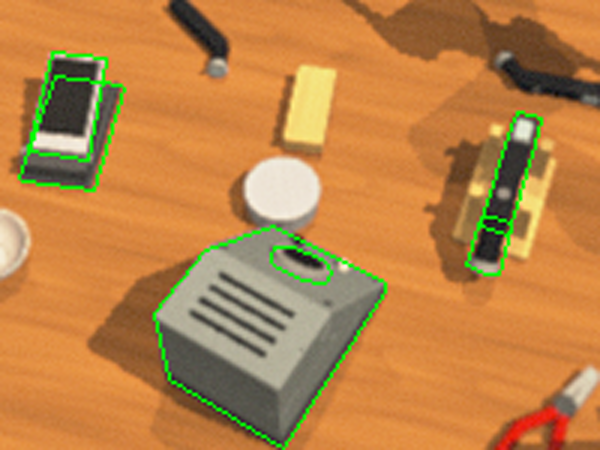

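View pics/d.png

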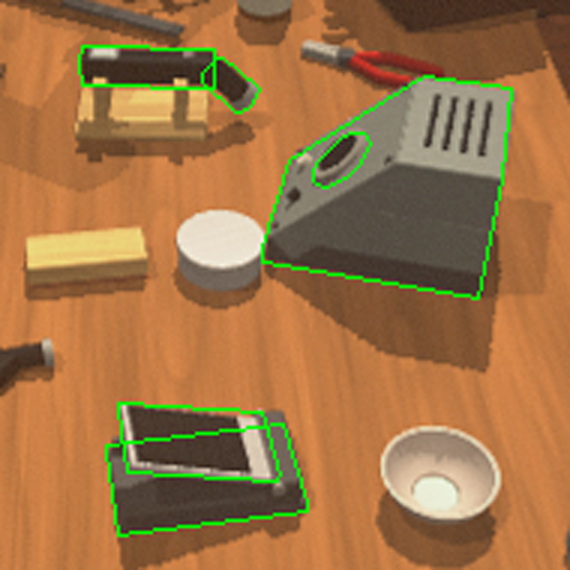

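The outlines sit well on the oven, the pedal and the wand in the rest. In the scene crop the wand's nose is at about (490,260), pointing to the rest's +x end, with the screen at the tail. This is clearly the largest wand. Now I press the pedal.

```bash
cat >> h.py <<'E'
def down(pos,yaw):
    "tool-down orientation with the jaw axis at yaw (or yaw+pi), whichever is nearer in joints"
    j=np.array(telemetry.current_joints()); c=[]
    for y in(yaw,yaw+np.pi):
        q=Rq(R.from_euler('z',y)*R.from_euler('x',np.pi)); a=inverse_kinematics(pos,q)
        if a is not None: c.append((np.abs(np.array(a)-j).max(),q))
    return min(c,key=lambda e:e[0])[1]
def st(m=''): print(m,round(telemetry.current_t(),2),np.round(telemetry.current_ee_pos(),4),np.round(telemetry.current_wrist_force(),1),round(telemetry.current_opening(),4))
E
python3 - <<'E'
from h import *
p=np.array([.4503,-.2941,.20]); q=down(p,.129+np.pi/2)
r.move_to(p,q); gripper_to(0.0); st('above')
p[2]=.100; r.move_l(p,vel=.2); st('near')
p[2]=.056; print(r.move_l(p,vel=.05,guard=18)); st('pressed')
r.hold(.4); st('held'); snap('side','e')
p[2]=.2; r.move_l(p,vel=.2); gripper_to(.07); st('up')
w=np.array([.452,.2495,.22]); r.move_to(w,down(w,-.07+np.pi/2)); st('over wand')
im=snap('wrist','f'); k=vision.get_calibration('wrist'); print(k)
for t in('wand','rest','lens'): print(t,[(np.round(d['at'],3).tolist(),round(d['score'],2)) for d in models.mark_of(t,'wrist')])
E
python3 -c "
import cv2,numpy as np
a=cv2.imread('pics/e.png')[150:360,200:480];b=cv2.imread('pics/f.png')
cv2.imwrite('pics/g.png',np.vstack([cv2.resize(a,(400,300)),cv2.resize(b,(400,300))]))"
```

```text
above 6.36 [ 0.4503 -0.2941  0.2   ] [ 0.5 -0.9  0. ] 0.0006
near 7.01 [ 0.4509 -0.2946  0.1006] [ 1.  -0.4  0.4] 0.0005
True
pressed 7.72 [ 0.449  -0.295   0.0651] [-1.9  0.5 10.6] 0.0003
held 8.12 [ 0.449  -0.295   0.0651] [-1.4  0.3 11.3] 0.0005
up 10.15 [ 0.4503 -0.2941  0.2   ] [0.6 0.6 0.1] 0.0696
over wand 12.12 [0.4524 0.2488 0.2199] [ 0.2 -0.7  0.7] 0.0703
{'fx': 317.1071554820948, 'fy': 317.1071554820948, 'cx': 272.720940526819, 'cy': 213.44897643919583, 'D': array([0.01184935, 0.        , 0.        , 0.        , 0.        ]), 'position': array([0.52875563, 0.2432258 , 0.37398398]), 'orientation': array([-0.0893241 , -0.67532773,  0.72574327,  0.09617889])}
wand [([0.452, 0.246, 0.06], 0.59)]
rest []
lens [([0.566, 0.241, 0.03], 0.97)]
```

View pics/g.png

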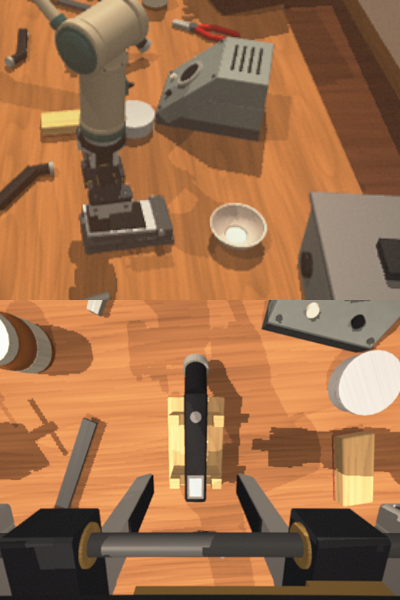

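Under load the treadle looks flat in the side view. The fingertips stood at 40 mm with 11 N, which means it was on the stop. The wrist view shows the large wand lying straight in the rest, nose up-picture at (195,360). Next: grasp, lift, aim.

```bash
python3 - <<'E'
from h import *
w=np.array([.452,.2493,.076])
print(r.move_l(w,vel=.12,guard=10)); gripper_to(0.0,f_grip=35); st('gripped')
r.hold(.2)
w[2]=.24; r.move_l(w,vel=.12); st('lifted')
im=snap('side','i')
print([(np.round(d['at'],3).tolist(),round(d['score'],2)) for t in('wand','lens') for d in models.mark_of(t,'side')])
# aim: wand yaw -0.278, same grasp relation as at pick up
o=np.array([.643,.0515,0]); yaw=-.278; dy=yaw+.07
Rz=R.from_euler('z',yaw)
wo=o+Rz.apply([-.0566-.1124,0,.1466+.0244])      # wand origin when aimed
t=wo+[0,0,.021]                                   # TCP relative to wand origin: straight above it by 21 mm
q=Rq(R.from_euler('z',dy)*qR(telemetry.current_tool_rot()))
t2=t+[0,0,.05]
r.move_to(t2,q); st('over aim')
r.move_l(t,vel=.08); st('aim'); r.hold(.3)
for c in('side','scene'):
    snap(c,'j_'+c)
    print(c,[(n,np.round(d['at'],3).tolist(),round(d['score'],2)) for n in('wand','lens','spot','port','aim_from') for d in models.mark_of(n,c)])
print('wanted wand',wo,'lens',wo+Rz.apply([.1124,0,-.0244]))
E
python3 -c "
import cv2,numpy as np
a=cv2.imread('pics/j_side.png')[100:310,200:480];b=cv2.imread('pics/j_scene.png')[130:340,200:480]
cv2.imwrite('pics/k.png',np.hstack([cv2.resize(a,(400,300)),cv2.resize(b,(400,300))]))"
```

```text
False
gripped 14.37 [0.452  0.2492 0.0761] [-0.5 -0.   0.4] 0.0301
lifted 16.08 [0.4516 0.2491 0.2392] [-0.4  0.3 -2.3] 0.0296
[([0.453, 0.254, 0.217], 0.97), ([0.522, -0.006, 0.0], 0.72), ([0.256, 0.291, 0.017], 0.61), ([0.294, -0.201, 0.014], 0.59), ([0.239, 0.205, 0.014], 0.78), ([0.355, -0.147, 0.01], 0.68), ([0.568, 0.244, 0.192], 0.58)]
over aim 16.9 [0.4804 0.0985 0.2419] [-0.1 -0.1 -2.1] 0.0298
aim 17.68 [0.4808 0.0982 0.1923] [-0.6  0.2 -1.9] 0.0298
side [('wand', [0.482, 0.1, 0.17], 0.76), ('wand', [0.296, -0.2, 0.014], 0.72), ('wand', [0.253, 0.288, 0.015], 0.65), ('lens', [0.592, 0.068, 0.145], 0.76), ('lens', [0.351, -0.143, 0.013], 0.76), ('lens', [0.687, -0.318, -0.0], 0.63), ('lens', [0.236, 0.206, 0.015], 0.58), ('spot', [0.196, 0.167, 0.016], 0.79), ('port', [0.646, 0.05, 0.089], 0.92), ('port', [0.493, -0.287, -0.003], 0.68), ('port', [0.585, -0.526, -0.004], 0.2), ('aim_from', [0.595, 0.068, 0.143], 0.79), ('aim_from', [0.49, -0.29, -0.004], 0.28)]
scene [('wand', [0.483, 0.098, 0.172], 0.76), ('wand', [0.294, -0.203, 0.014], 0.61), ('wand', [0.251, 0.293, 0.011], 0.58), ('lens', [0.23, 0.209, 0.016], 0.85), ('lens', [0.584, 0.068, 0.147], 0.63), ('lens', [0.351, -0.144, 0.018], 0.62), ('spot', [0.197, 0.168, 0.014], 0.75), ('spot', [0.41, -0.13, 0.016], 0.45), ('port', [0.646, 0.05, 0.09], 0.91), ('aim_from', [0.444, 0.249, 0.001], 0.53), ('aim_from', [0.587, 0.071, 0.149], 0.25)]
wanted wand [0.48048855 0.09787917 0.171     ] lens [0.58857309 0.06703291 0.1466    ]
```

View pics/k.png

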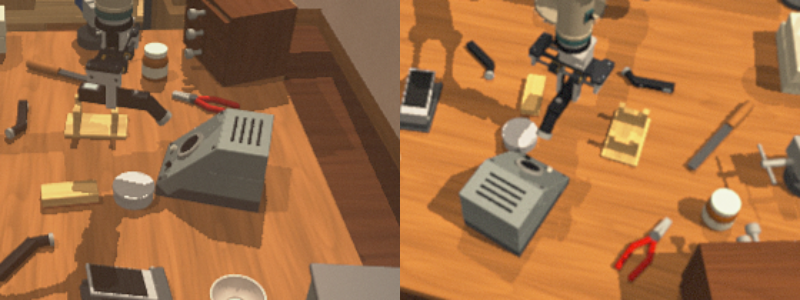

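The wand is at the aim. The lens shows at about (0.588, 0.068, 0.146) from both cameras against a wanted (0.589, 0.067, 0.147), and the nose points at the port at about (188,147) in the side crop. Next: hold two seconds, then bring it back.

```bash
python3 - <<'E'
from h import *
r.hold(2.3)
print([(n,np.round(d['at'],3).tolist(),round(d['score'],2)) for n in('pedal_base',) for d in models.mark_of(n,'side')])
p=np.array(telemetry.current_ee_pos()); p[2]+=.05; r.move_l(p,vel=.1)
q=Rq(R.from_euler('z',.208)*qR(telemetry.current_tool_rot()))
w=np.array([.449,.2493,.24]); r.move_to(w,q); st('over rest')
w[2]=.11; r.move_l(w,vel=.12)
w[2]=.0755; print('guard',r.move_l(w,vel=.04,guard=8)); st('down')
gripper_to(.06); st('released'); r.hold(.3)
w[2]=.25; r.move_l(w,vel=.12); st('clear'); snap('wrist','m_w')
print([(n,np.round(d['at'],3).tolist(),round(d['score'],2)) for n in('wand','lens','rest') for d in models.mark_of(n,'wrist')])
r.move_to([.3,.05,.32],down([.3,.05,.32],np.pi/2))
for c in('side','scene'):
    snap(c,'m_'+c)
    print(c,[(n,np.round(d['at'],3).tolist(),round(d['score'],2)) for n in('wand','lens','rest') for d in models.mark_of(n,c)])
st()
a,b,c=[cv2.imread(f'pics/m_{n}.png') for n in('side','scene','wrist')]
cv2.imwrite('pics/n.png',np.hstack([np.vstack([cv2.resize(a[140:340,200:400],(300,300)),cv2.resize(b[150:310,190:390],(300,300))]),cv2.resize(c,(500,375)).repeat(1,0)[:375] if 0 else cv2.copyMakeBorder(cv2.resize(c,(480,360)),0,240,0,0,cv2.BORDER_CONSTANT)]))
E
```

```text
[('pedal_base', [0.489, -0.289, -0.002], 0.94)]
over rest 22.24 [0.4487 0.2489 0.2393] [ 0.3 -0.7 -1.5] 0.0297
guard True
down 24.27 [0.4484 0.2491 0.076 ] [-0.3 -0.   5. ] 0.03
released 24.93 [0.4474 0.2487 0.0752] [0.2 0.4 0.4] 0.06
clear 26.84 [0.4486 0.2491 0.2493] [ 0.7 -0.1  0.3] 0.0602
[('wand', [0.451, 0.249, 0.056], 0.94), ('wand', [0.25, 0.298, 0.012], 0.87), ('wand', [0.524, -0.007, 0.004], 0.4), ('lens', [0.238, 0.206, 0.008], 0.94), ('lens', [0.559, 0.242, 0.034], 0.83), ('rest', [0.446, 0.244, -0.002], 0.89)]
side [('wand', [0.294, -0.203, 0.011], 0.97), ('wand', [0.446, 0.25, 0.055], 0.79), ('wand', [0.253, 0.293, 0.013], 0.69), ('wand', [0.398, 0.467, -0.004], 0.31), ('lens', [0.353, -0.144, 0.014], 0.82), ('lens', [0.561, 0.246, 0.028], 0.59), ('lens', [0.235, 0.208, 0.014], 0.47), ('rest', [0.443, 0.246, 0.002], 0.72)]
scene [('wand', [0.251, 0.295, 0.013], 0.78), ('wand', [0.454, 0.25, 0.055], 0.68), ('wand', [0.295, -0.2, 0.013], 0.56), ('lens', [0.558, 0.244, 0.028], 0.67), ('lens', [0.351, -0.142, 0.013], 0.55), ('lens', [0.232, 0.209, 0.015], 0.52), ('rest', [0.443, 0.252, -0.002], 0.82)]
 28.45 [0.3003 0.0503 0.3197] [0.1 0.  0.3] 0.0602[ WARN:0@24.808] global loadsave.cpp:275 findDecoder imread_('pics/m_wrist.png'): can't open/read file: check file path/integrity
Traceback (most recent call last):
cv2.error: OpenCV(4.12.0) /io/opencv/modules/imgproc/src/resize.cpp:4208: error: (-215:Assertion failed) !ssize.empty() in function 'resize'
```

```bash
python3 -c "
import cv2,numpy as np
a,b=[cv2.imread(f'pics/m_{n}.png') for n in('side','scene')]
cv2.imwrite('pics/n.png',np.hstack([cv2.resize(a[140:340,200:400],(400,400)),cv2.resize(b[130:330,190:390],(400,400))]))"
```

```text
(no output)
```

View pics/n.png

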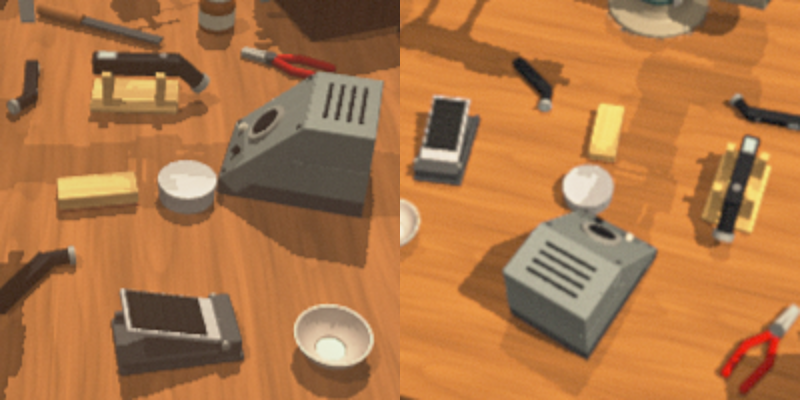

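The wand lies flat in both saddles (side crop (150,68), nose at (200,80) towards +x). The pedal is up and nothing else has moved, so I am handing in.

```bash
python3 -c "
from h import *
r.sign_off()"
```

```text
the job is handed in; nothing more can be done
```

The oven's pedal was pressed and let up, the reading was taken, the wand is back in its rest, and the job is handed in. It took about 28.5 s of the 64 s, and no verdict is reported.

- **Pedal:** it was pressed until the fingertips stood 40 mm above the bench with about 11 N, held 0.4 s and released. The joint angle cannot be read directly. The height, the force and the side picture all point to it being on the stop, and the last picture shows it up.
- **Reading:** the large wand was held at the aim for over 2 s. Both cameras put the lens within about 5 mm of where it belongs. The spot was not measured directly; from the wand's pose it lay about 3 mm from where the cameras see the port.
- **Return:** the wand lies in both saddles, nose to the +x end. Its origin reads about (0.450, 0.250, 0.055) against (0.444, 0.247) for the rest, so about 6 mm lengthways and 3 mm sideways. I laid it about 3 mm nearer the rest's middle than it was, for margin. The single readings of its x position differ by up to 8 mm, still within the 22 mm allowed.
- **Other things:** no bystander looks moved in the last pictures, though I did not measure their positions again and the crops leave some out, such as the hammer and mandrel. The robot stood clear with its gripper empty.
- **Failed step:** one script stopped on a wrong picture file name after all the motion was done. It had no effect on the robot.

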